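# Spin down the wing nut of the bread slicing guide

### The arm

A 6-joint arm with a two-finger parallel gripper is mounted at the origin on the work surface. World frame = base frame: x ahead of the robot, y to its left, z up, the work surface at z = 0. Lengths are in m, angles in rad, forces in N, time in s.
With the tool pointing down it reaches from about 0.275 to 1 m from the base axis. Payload 8.4 kg.
Tool frame: the origin (TCP) lies midway between the tips of the shut fingers; the grasp point (between the pads) lies 19 mm behind it (arm.grasp_offset is the distance from the TCP to the grasp point, in m); z points along the fingers, y is the direction in which the jaws open and shut (so a half turn about z gives the same grasp; the last joint's range is limited). The gripper opens to 85 mm and grips with 20 to 120 N. Pads are 22 mm wide; open, the fingers measure 114 mm over their backs; the gripper's body (76 mm by 85 mm) begins 54 mm behind the grasp point. The pads swing forward as they close: fully open they stand 13 mm farther back than shut.
Start: joints at [1.283, 0.353, 1.633, -0, 1.155, -0.002], TCP at [0.176, 0.6, 0.231] pointing down, gripper open.
Joint ranges: [-2.63, 2.63], [-0.92, 2.1], [0.06, 2.66], [-1.3, 4.44], [0, 2.69], [-3.02, 3.02]. Speed limits (rad/s): [2.22, 2.22, 2.79, 3.14, 3.14, 3.14].

### API

Orientations are given as a unit quaternion [x, y, z, w].
In Python, from rig import status, eyes, order, arm gives the robot as it stands. The module is installed in compiled form; this text tells all that it offers.
- The arm moves only by the shell command python3 -m creep 'ROWS' [OPENING] [FORCE]. ROWS is JSON, a list of rows, each a list of 4 numbers: the shift along the world's x, y, z in cm, then the turn about the world's z in rad. A call has 1 to 8 rows; each row shifts and turns the commanded pose from where the row before left it; what a row does not reach is not made up. A row lasts 1/8 s, in which the tool goes at most 62.5 mm and 10.7 degrees, less where a joint would pass 70% of its speed; a pose out of reach is approached as far as the arm can. A call with a gripper value outside its range is refused whole. OPENING is the closure, from 0 (fully open) to 1 (shut), set as the call begins (- or left out, the last holds). The fingers move at their own pace and stop on an object; FORCE is the grip in N (left out, the last holds). Time passes only in rows, so rows that do not move let the fingers close. It gives the time, the measured TCP pose, the force and the opening at its end, in the units of the state.
- status.get_obs(): the state, without advancing time (a new reading comes with each control period).
- eyes.camera(name): name is "side" or "top"; returns a dict with "image" (480x640x3 uint8, red, green, blue), "fx", "fy", "cx", "cy" (pixels), "rvec" (rotation vector, rad) and "tvec" (3), from world to camera coordinates, as OpenCV has them. Camera axes: x right, y down, z forward; pixel columns grow to the right and rows downward; lengths in m; the calibration is good to about 2 mm. A picture is of the moment at which its call begins. There is no depth.
- order.hand_in(): hands the job in, once; it reports no verdict.
The state is a dict: "t": time; "q": joint angles; "joint_vel": joint speeds; "joint_torque": joint torques, N m; "ee_pos": TCP position; "ee_rot": TCP orientation; "wrist_force": force on the tool from outside, world axes, zero at the start; "torque": the same for the moment, N m; "width": finger opening in m.
Only numpy, scipy, OpenCV 4.12 (cv2) and the standard library are available. Lean on these libraries where they do the work, as an engineer would, in place of code of your own. Each camera call takes 0.05 s, during which the arm holds its last target. There are 200 camera calls.

### The job

The fence of the bread slicing guide is still loose. Stroke the wings of its wing nut round with the fingertips, clockwise seen from above, stroke after stroke, until the nut is screwed fully home. Only push the wings, never pinch a wing between the fingers, and leave the loaf, the slice, the jars and everything else where they are.

Things in the scene. Friction and masses are not known exactly. Their poses are not given: they have to be found in the camera images.
- guide: bread slicing guide, fixed: wooden board 360 (its x) x 240 (its y) x 18 mm, origin under its centre, z up. A steel fence 290 mm long stands on it along its x: wall 3 mm thick, face towards the nut at y = -10 mm. The nut's upright axis is at x = 0, y = -55 mm. The fence's steel foot, 150 x 85 mm, lies under the nut, top at z = 21 mm
- lip_edge (a point): middle of the outer edge, on top, of the fence's lip, 76 mm above the table; axes as the guide's. The lip, 3 mm thick, 290 mm long, juts level from the wall's top towards the nut and ends here, 24 mm from the nut's axis. It covers part of the wings' circle: a finger from above can go round only on the other sides, which are free for 75 mm about the axis
- wing_hub (a point): centre of the steel wing nut: on its axis, at mid-height of the wings (49 mm above the table when home); turns with it. z up; x runs along the two like wings (towards +x and -x): upright plates 5 mm thick, 26 mm high at the round outer part (centred 27 mm from the axis), tips at 40 mm. Hub 18 mm across, collar 26 mm at its foot. A fixed 8 mm stud sticks up through it to 77 mm above the table
- wing_nut (a joint): turn of the wing nut in rad: grows clockwise seen from above. 0 = fully home, against a hard stop, with the wings along the guide's x axis; it starts 1 to 1.5 turns short of that (about -9.4 to -6.3). It sinks 4 mm a turn, turns with light friction (about 0.02 N m) and stays where it is left
- loaf: loaf of brown bread, 200 x 100 x 87 mm high, lying along the guide's x on its board, on the +y side of the fence; loose; origin under its centre
- slice: slice of bread, 78 x 80 x 15 mm, lying flat on the guide's board at its +x end on the wing nut's side; loose; origin under its centre
- small_jar: small closed jam jar, 52 mm across, 62 mm high, standing on the guide's board at its -x end, on the wing nut's side; loose; origin under its centre
- jam_jar: large closed jam jar with steel lid, 69 mm across, 102 mm high, on the table to the right; loose; origin under its centre
- butter_dish: white dish 110 mm across with a block of butter, 41 mm high in all, on the table to the right; loose; origin under its centre
- mug: white mug, 80 mm across, 90 mm high, handle along its +y, on the table at the far left; loose; origin under its centre
- spreader: flat wooden spreader, 190 mm long along its x, lying on the table at the left; loose; origin under its middle

How it is judged:
At the end, for the whole second after the job is handed in: the wing nut is at rest within 0.15 rad (9 degrees) of fully home, and the loaf, slice, jars, butter dish, mug and spreader are within 20 mm of where they started (value of joint wing_nut above -0.15 rad and velocity of joint wing_nut between -0.1 and 0.1 rad/s and distance of each of loaf, slice, small_jar, jam_jar, butter_dish, mug, spreader from where it was at the start of the episode below 0.02 m); the robot touches nothing.
It fails at once if a wing is pinched between the fingers (the grasp point within 5 mm of the wings' middle plane and no more than 28 mm above the wings' mid-height, while the fingers touch the nut) (contact force between the fingers and wing_nut above 0.3 N and x of the grasp point in the frame of wing_hub between -0.05 and 0.05 m and y of the grasp point in the frame of wing_hub between -0.005 and 0.005 m and z of the grasp point in the frame of wing_hub below 0.028 m).
It fails at once if the loaf, the slice, a jar, the butter dish, the mug or the spreader is moved or lifted by more than 20 mm (distance of any of loaf, slice, small_jar, jam_jar, butter_dish, mug, spreader from where it was at the start of the episode above 0.02 m).
It also fails if it takes over 54 s, if anything falls off the work surface, if the arm or the gripper's body presses on something with over 40 N, if the wrist force passes 120 N, or if a joint passes its speed limit or range.

## Working session

There is one attempt and no reset: what is moved stays moved. The work goes in short steps, Python scripts to look and compute and a shell command to move; the robot and the scene stay as the last step left them, time stands still between calls to the robot, and variables do not carry over. Pictures are saved under pics/ and viewed, about 8 in all and at most 12, crops included, and the job is handed in when it is done.

```bash
mkdir -p pics; python3 - <<'E'
from rig import status, eyes, arm
import cv2
o=status.get_obs();print(o['t'],o['ee_pos'],o['ee_rot'],o['width'])
for n in("top","side"):
    c=eyes.camera(n);cv2.imwrite(f"pics/{n}0.png",c["image"][:,:,::-1]);print({k:v for k,v in c.items() if k!="image"})
E
```

```text
0.0 [0.17607715 0.59919518 0.2305695 ] [ 1.42417796e-01  9.89806400e-01 -6.73500812e-04 -9.55419867e-05] 0.0852138347844261
{'fx': 506.35153758381426, 'fy': 506.35153758381426, 'cx': 320.8881786300475, 'cy': 242.36947764287316, 'rvec': array([ 2.09979571, -2.14658599,  0.18582111]), 'tvec': array([0.01667664, 0.55853913, 1.29572034])}
{'fx': 482.3622312083343, 'fy': 482.3622312083343, 'cx': 325.19413942352617, 'cy': 236.06869176930513, 'rvec': array([ 2.40125323, -0.09329048,  0.05656595]), 'tvec': array([-0.56642276,  0.09133287,  1.10685296])}
```

View pics/top0.png

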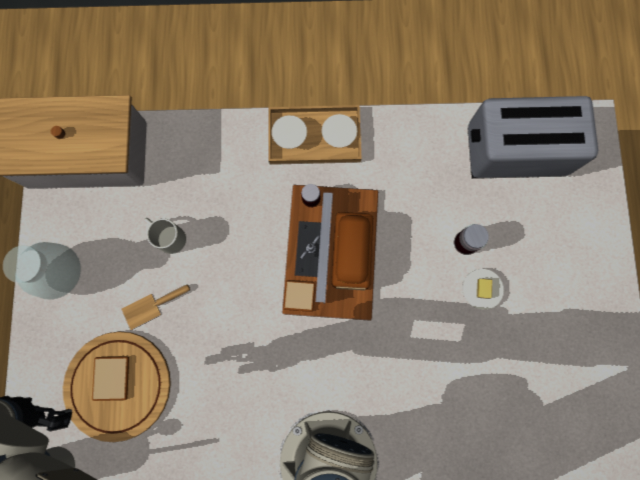

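View pics/side0.png

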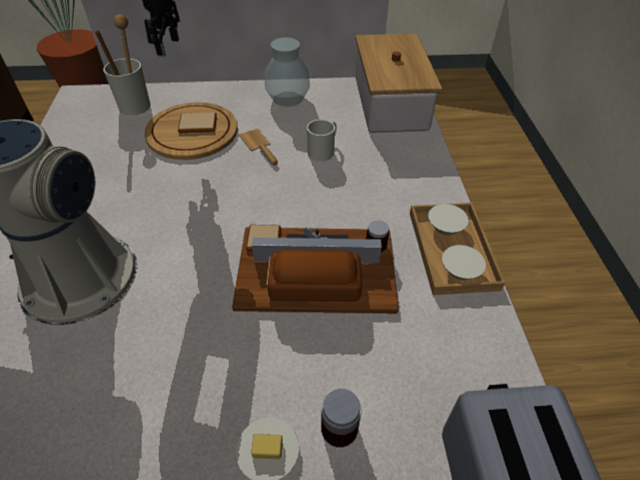

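```bash
cat >h.py <<'E'
import numpy as np, cv2
from rig import status, eyes
def ray(c,u,v,z):
    R=cv2.Rodrigues(c['rvec'])[0];o=-R.T@c['tvec'];d=R.T@np.array([(u-c['cx'])/c['fx'],(v-c['cy'])/c['fy'],1])
    return o+d*(z-o[2])/d[2]
def proj(c,p):
    K=np.array([[c['fx'],0,c['cx']],[0,c['fy'],c['cy']],[0,0,1]])
    return cv2.projectPoints(np.array(p,float).reshape(-1,1,3),c['rvec'],c['tvec'],K,None)[0][:,0]
def snap(n,name,x0,y0,x1,y1,s):
    c=eyes.camera(n);cv2.imwrite(f"pics/{name}.png",cv2.resize(c['image'][y0:y1,x0:x1,::-1],None,fx=s,fy=s,interpolation=cv2.INTER_CUBIC));return c
E
python3 - <<'E'
from h import *
a=cv2.imread("pics/top0.png")
L=cv2.resize(a[175:330,275:390],None,fx=3.8,fy=3.8,interpolation=cv2.INTER_CUBIC)
R=cv2.resize(a[218:278,290:335],None,fx=7,fy=7,interpolation=cv2.INTER_CUBIC)
o=np.zeros((600,800,3),np.uint8);o[:L.shape[0],:L.shape[1]]=L[:600];o[:R.shape[0],460:460+R.shape[1]]=R;cv2.imwrite("pics/c1.png",o)
E
```

```text
(no output)
```

View pics/c1.png

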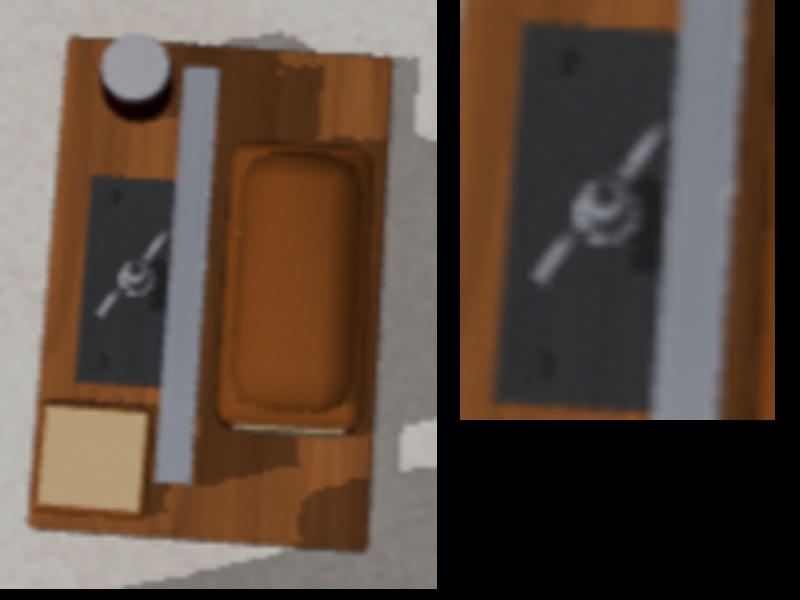

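```bash
python3 - <<'E'
from h import *
c=eyes.camera("top")
f=lambda x,y,z:ray(c,x/3.8+275,y/3.8+175,z)[:2]
g=lambda x,y,z:ray(c,(x-460)/7+290,y/7+218,z)[:2]
C=[f(68,38,.018),f(390,57,.018),f(367,550,.018),f(28,527,.018)]
m=np.mean(C,0);print("board",C,m)
e1,e2=f(184,67,.076),f(155,482,.076);print("lip",e1,e2)
d=e2-e1;bx=(C[3]+C[2]-C[0]-C[1]);print(np.arctan2(d[1],d[0]),np.arctan2(bx[1],bx[0]))
print("foot",g(526,24,.021),g(497,402,.021))
th=np.arctan2(d[1],d[0]);X=np.array([np.cos(th),np.sin(th)]);Y=np.array([-X[1],X[0]])
print("nut from board",m-.055*Y,"from lip",(e1+e2)/2-.024*Y,"X",X,"Y",Y)
w=g(538,280,.054);h=g(605,197,.077);print("wingtip",w,"stud",h,g(660,128,.054))
v=w-(m-.055*Y);print("wing ang in guide",np.arctan2(v@Y,v@X),np.linalg.norm(v))
E
```

```text
board [array([0.72895077, 0.07900834]), array([ 0.70892123, -0.15604781]), array([ 0.35343558, -0.12528667]), array([0.37443303, 0.11100041])] [ 0.54143515 -0.02283143]
lip [ 0.68830609 -0.00533805] [0.40005889 0.02054093]
3.05205220130208 3.053437349673483
foot [0.62393595 0.06208218] [0.47548569 0.07524261]
nut from board [0.5463533  0.03194824] from lip [0.54632859 0.03150529] X [-0.99599393  0.08942085] Y [-0.08942085 -0.99599393]
wingtip [0.51745606 0.0573368 ] stud [0.54459135 0.03093353] [0.57477579 0.0101593 ]
wing ang in guide -0.6313139981092766 0.038465955472393815
```

```bash
python3 -m creep '[[2,-3.5,0,0.012],[2,-3.5,0,0.012],[2,-3.5,0,0.012],[2,-3.5,0,0.012],[2,-3.5,0,0.012],[2,-3.5,0,0.012],[2,-3.5,0,0.012],[2,-3.5,0,0.012]]' 1 30
python3 -m creep '[[2,-3.5,0,0.012],[2,-3.5,0,0.012],[2,-3.5,0,0.012],[2,-3.5,0,0.012],[2,-3.5,-2,0.012],[2,-3.5,-2,0.012],[2,-3.5,-2,0.012],[0.8,-0.5,-2,0.012]]'
python3 -m creep '[[0,0,-2,0],[0,0,0,0],[0,0,0,0]]'; python3 - <<'E'
from h import *
print(status.get_obs()['q'])
a=snap("side","s1",235,160,385,280,5)
E
```

```text
t: 1.15
ee_pos: [0.3366, 0.3184, 0.2312]
ee_rot: [0.094, 0.996, -0.0, 0.0]
wrist_force: [0.7, -0.1, 0.7]
width: 0.0
t: 2.15
ee_pos: [0.485, 0.0677, 0.1506]
ee_rot: [0.048, 0.999, -0.0, 0.0]
wrist_force: [-0.3, 0.7, 0.3]
width: 0.0001
t: 2.52
ee_pos: [0.4844, 0.0698, 0.1318]
ee_rot: [0.047, 0.999, 0.0, 0.0]
wrist_force: [-0.4, -0.3, 0.4]
width: 0.0001
[ 1.40053766e-01  2.72088183e-01  2.00905892e+00 -2.21089165e-05
  8.60134332e-01 -1.33714670e+00]
```

View pics/s1.png

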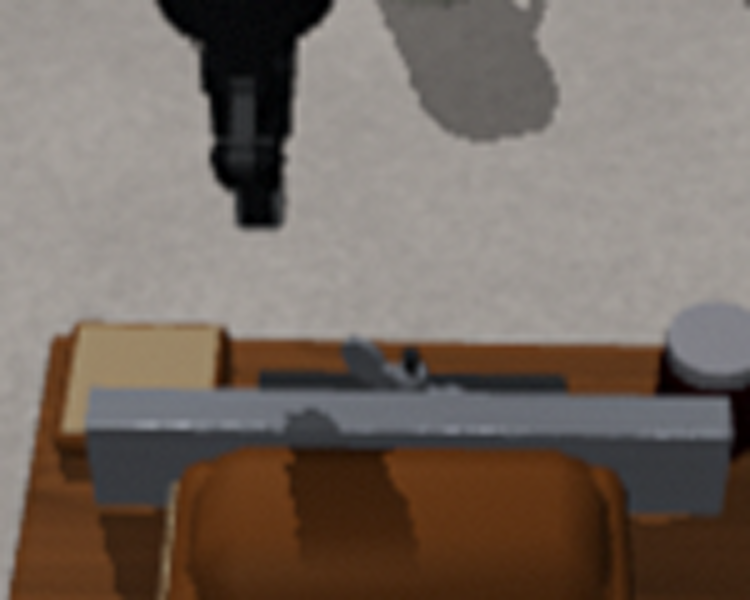

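```bash
python3 -m creep '[[0.2,-0.4,0,-0.175],[0.2,-0.4,0,-0.175],[0.2,-0.4,0,-0.175],[0.2,-0.4,0,-0.175],[0.2,-0.4,0,-0.175],[0.2,-0.4,0,-0.175],[0.2,-0.4,0,-0.175],[0.2,-0.4,0,-0.175]]'
python3 -m creep '[[0.4,-0.4,-2,-0.17],[0,0,-2,0],[0,0,0,0]]'; cat > plan.py <<'E'
from h import *
import sys
N=np.array([.546,.0315]);X=np.array([-.996,.0894]);Y=np.array([-.0894,-.996])
def centre(phi,r=30,cl=0):
    u=np.array([np.cos(phi),np.sin(phi)]);n=np.array([-u[1],u[0]])
    return u*r+n*(2.5+14.5*abs(n[0])+11*abs(n[1])+cl)
def W(g): return N+(g[0]*X+g[1]*Y)/1000
if __name__=="__main__":
    a=status.get_obs();p=a['ee_pos'];q=a['ee_rot']
    d=p[:2]-N;print("t",a['t'],"at guide",d@X*1000,d@Y*1000,p[2],"yaw x",2*np.arctan2(q[1],q[0]),a['wrist_force'])
    s,e,n=map(float,sys.argv[1:4]);cur=p[:2]*100
    for phi in np.radians(np.linspace(s,e,int(n)+1)):
        w=W(centre(phi))*100;st=np.round(w-cur,1);cur=cur+st;print(round(np.degrees(phi)),st,np.round(centre(phi),0))
E
python3 plan.py -36 -210 15
python3 - <<'E'
from h import *
a=snap("side","s2",235,170,385,280,5)
E
```

```text
t: 3.58
ee_pos: [0.5008, 0.0378, 0.1323]
ee_rot: [0.681, 0.732, 0.001, 0.001]
wrist_force: [-0.2, -0.0, 0.2]
width: -0.0001
t: 3.95
ee_pos: [0.5036, 0.0338, 0.0911]
ee_rot: [0.739, 0.674, -0.001, -0.0]
wrist_force: [-0.8, -0.4, 0.2]
width: -0.0
t 3.95 at guide 42.39047753130983 1.5307536439537923 0.09106868494588422 yaw x 1.4782926954998603 [-0.83346021 -0.44728752  0.19439218]
-36 [0.7 0.2] [36. -2.]
-48 [0.1 0.7] [35. -8.]
-59 [0.3 0.7] [ 33. -15.]
-71 [0.5 0.6] [ 29. -22.]
-82 [0.7 0.5] [ 22. -27.]
-94 [0.7 0.3] [ 16. -31.]
-106 [0.5 0.3] [ 11. -34.]
-117 [0.6 0.1] [  4. -36.]
-129 [ 0.7 -0. ] [ -3. -36.]
-140 [ 0.8 -0.3] [-10. -35.]
-152 [ 0.7 -0.4] [-18. -31.]
-164 [ 0.5 -0.7] [-24. -25.]
-175 [ 0.4 -0.8] [-29. -17.]
-187 [ 0.3 -0.6] [-32. -11.]
-198 [ 0.2 -0.4] [-34.  -7.]
-210 [ 0.1 -0.6] [-36.  -2.]
```

View pics/s2.png

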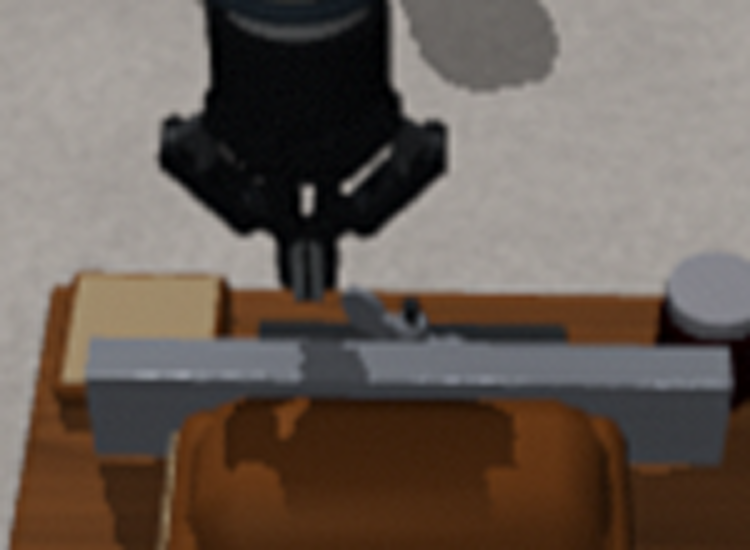

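```bash
python3 -m creep '[[0,0,-2.5,0],[0,0,-2,0],[0.7,0.2,0,0],[0.1,0.7,0,0],[0.3,0.7,0,0],[0.5,0.6,0,0],[0.7,0.5,0,0],[0.7,0.3,0,0]]'; python3 -m creep '[[0.5,0.3,0,0],[0.6,0.1,0,0],[0.7,0,0,0],[0.8,-0.3,0,0],[0.7,-0.4,0,0],[0.5,-0.7,0,0],[0.4,-0.8,0,0],[0.3,-0.6,0,0]]'; python3 -m creep '[[0.2,-0.4,0,0],[0.1,-0.7,0,0],[0,0,0,0]]';python3 plan.py -36 -210 1 | head -1
python3 - <<'E'
from h import *
a=snap("side","s3",235,170,385,280,5)
E
```

```text
t: 5.0
ee_pos: [0.5347, 0.0641, 0.0463]
ee_rot: [0.739, 0.674, 0.0, -0.0]
wrist_force: [-0.4, -0.0, -1.1]
width: 0.0002
t: 6.0
ee_pos: [0.5795, 0.039, 0.0463]
ee_rot: [0.739, 0.673, 0.0, 0.0]
wrist_force: [-0.4, 1.6, 0.0]
width: 0.0001
t: 6.38
ee_pos: [0.5823, 0.0281, 0.0463]
ee_rot: [0.739, 0.673, 0.0, 0.0]
wrist_force: [0.3, 0.7, 0.1]
width: -0.0
t 6.375 at guide -36.47926132807003 0.11003857886268589 0.04631802858222461 yaw x 1.477414965829741 [0.25101461 0.66601733 0.0933235 ]
```

View pics/s3.png

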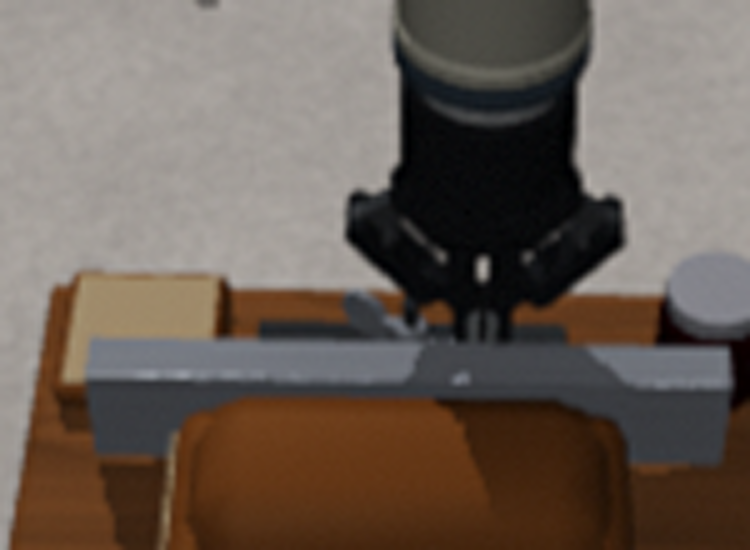

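```bash
python3 -m creep '[[0,0.5,0,0],[0,0,4.5,0],[-3.9,0,0,0],[-3.9,0.1,0,0],[0,0,0,0],[0,0,-2.5,0],[0,0,-2,0],[0.7,0.2,0,0]]'; python3 plan.py -36 -210 1 | head -1;  python3 -m creep '[[0.1,0.7,0,0],[0.3,0.7,0,0],[0.5,0.6,0,0],[0.7,0.5,0,0],[0.7,0.3,0,0],[0.5,0.3,0,0],[0.6,0.1,0,0],[0.7,0,0,0]]'; python3 -m creep '[[0.8,-0.3,0,0],[0.7,-0.4,0,0],[0.5,-0.7,0,0],[0.4,-0.8,0,0],[0.3,-0.6,0,0],[0.2,-0.4,0,0],[0.1,-0.7,0,0],[0,0,0,0]]';python3 plan.py -36 -210 1 | head -1
python3 -m creep '[[0,0.5,0,0],[0,0,4.5,0],[-3.9,0,0,0],[-3.9,0.1,0,0],[0,0,0,0]]'
python3 - <<'E'
from h import *
a=snap("side","s4",235,170,385,280,5)
E
```

```text
t: 7.42
ee_pos: [0.5109, 0.0368, 0.0452]
ee_rot: [0.739, 0.674, -0.001, -0.001]
wrist_force: [0.0, -0.7, -0.9]
width: -0.0001
t 7.425 at guide 35.450295053987745 -2.180009917478203 0.04521858288802918 yaw x 1.4779249284593359 [ 0.01840742 -0.70354539 -0.94640188]
t: 8.43
ee_pos: [0.5524, 0.0686, 0.0462]
ee_rot: [0.739, 0.673, -0.0, -0.0]
wrist_force: [-0.6, 0.6, -1.0]
width: -0.0002
t: 9.43
ee_pos: [0.5823, 0.0291, 0.0463]
ee_rot: [0.739, 0.673, 0.0, 0.0]
wrist_force: [0.1, 0.4, -0.4]
width: 0.0001
t 9.425 at guide -36.391555550223906 -0.8848371115217808 0.04634011896701774 yaw x 1.4773956573328062 [ 0.06666991  0.3741038  -0.3573952 ]
t: 10.05
ee_pos: [0.5011, 0.036, 0.0911]
ee_rot: [0.739, 0.674, -0.001, -0.001]
wrist_force: [0.5, 0.2, 0.1]
width: -0.0002
```

View pics/s4.png

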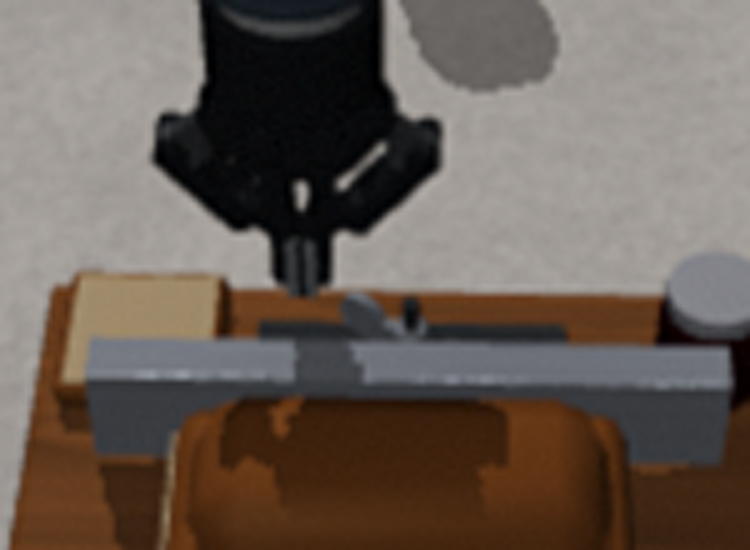

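```bash
python3 -m creep '[[0.2,0,-2.5,0],[0,0,-2,0],[0.7,0,0,0],[0.1,0.7,0,0],[0.3,0.7,0,0],[0.5,0.6,0,0],[0.7,0.5,0,0],[0.7,0.3,0,0]]'; python3 -m creep '[[0.5,0.3,0,0],[0.6,0.1,0,0],[0.7,0,0,0],[0.8,-0.3,0,0],[0.7,-0.4,0,0],[0.5,-0.7,0,0],[0.4,-0.6,0,0],[0,0,0,0]]'; python3 plan.py -175 -180 1;python3 -m creep '[[0,-0.2,0,0],[0,0,0,0]]';python3 -m creep '[[0,-0.2,0,0],[0,0,0,0]]'
python3 plan.py -175 -180 1
```

```text
t: 11.1
ee_pos: [0.5368, 0.0641, 0.0464]
ee_rot: [0.739, 0.674, 0.0, 0.0]
wrist_force: [-0.5, -0.7, 0.1]
width: 0.0003
t: 12.1
ee_pos: [0.5787, 0.047, 0.0464]
ee_rot: [0.739, 0.673, 0.0, 0.0]
wrist_force: [-0.6, -0.4, -0.2]
width: 0.0001
t 12.1 at guide -31.1617588282597 -18.370791370104193 0.04636407586102573 yaw x 1.4770038447975096 [-0.55845526 -0.40579394 -0.15199403]
-175 [-0.3 -0.1] [-29. -17.]
-180 [ 0.1 -0.4] [-30. -14.]
t: 12.35
ee_pos: [0.5782, 0.0459, 0.0463]
ee_rot: [0.739, 0.673, 0.0, -0.0]
wrist_force: [-0.1, 3.1, -1.1]
width: -0.0004
t: 12.6
ee_pos: [0.5783, 0.0451, 0.0464]
ee_rot: [0.739, 0.673, 0.001, -0.001]
wrist_force: [0.5, 10.8, -1.2]
width: -0.0
t 12.6 at guide -30.943973980708854 -16.47221574114404 0.04637330801815455 yaw x 1.4770369445481957 [ 0.51645792 10.75803636 -1.2369186 ]
-175 [-0.2  0.1] [-29. -17.]
-180 [ 0.1 -0.4] [-30. -14.]
```

```bash
python3 -m creep '[[0,1.5,0,0],[0,0,5,0],[0,0,5,0],[0,4,0,0],[0,5,0,0],[0,5,0,0],[0,5,0,0],[0,0,0,0]]'
python3 - <<'E'
from h import *
c=snap("top","t5",285,215,345,280,6)
d=snap("side","s5",270,215,350,265,8)
from plan import W
for z in(.049,): print(proj(c,[[*W((40,0)),z],[*W((-40,0)),z]]),proj(d,[[*W((40,0)),.062],[*W((0,0)),.077],[*W((-40,0)),.062]]))
a=cv2.imread("pics/t5.png");b=cv2.imread("pics/s5.png");b=cv2.resize(b,(430,270))
o=np.zeros((400,800,3),np.uint8);o[:390,:360]=a;o[:270,365:795]=b;cv2.imwrite("pics/m5.png",o)
E
```

```text
t: 13.6
ee_pos: [0.5778, 0.2521, 0.1462]
ee_rot: [0.738, 0.675, 0.0, 0.0]
wrist_force: [0.0, -0.4, -0.4]
width: 0.0001
[[309.706672   262.31983575]
 [311.86727645 232.73323348]] [[297.55792829 235.02366393]
 [314.80178557 230.86582281]
 [332.05181693 235.5239618 ]]
```

View pics/m5.png

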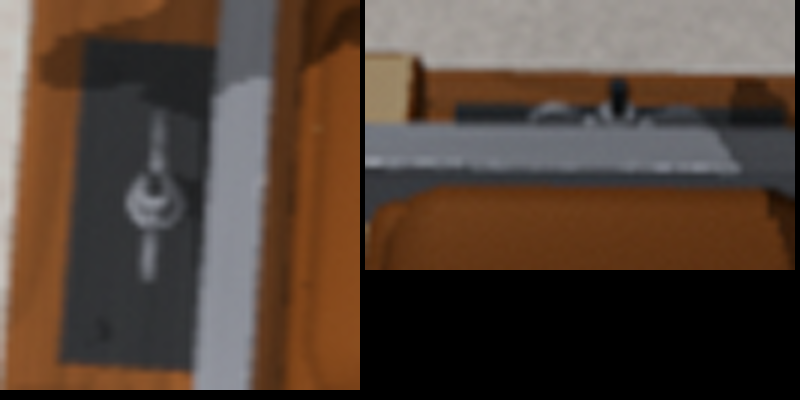

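```bash
python3 -c "
from rig import order,status
print(order.hand_in(),status.get_obs()['t'])"
```

```text
the job is handed in; nothing more can be done
the job is handed in; nothing more can be done
```

The wing nut is screwed home and the job is handed in, at about 14 s on the robot's clock. I used the shut fingers as a blunt pusher and made three strokes of about 150–180° each, clockwise, on the sides not covered by the lip. Between strokes I lifted over the stud, and no wing was ever between the fingers.

- **Nut home:** In the last stroke the wing stopped against something hard, with the push rising to 10.8 N where turning it had taken about 1–2 N. In the final top picture the wings lie along the guide's x axis to within about 0.02 rad. The tips are within about 1 px of where they should be when home.
- **Height:** The side picture puts the wing tops about 1 px (roughly 2 mm) higher than expected when home. That is within the calibration error but is also about what half a turn short would show. I relied on the hard stop and on the turns made since the start, which both say it is home.
- **Other objects:** The slice, the small jar and the loaf looked unmoved in the close-up views. I did not measure them or the other objects against the starting pictures. The arm was clear of everything, about 0.22 m from the nut, when I handed in.

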